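# Align and lock the tool-rest collars

## Robot

A 7-joint arm with a two-finger parallel gripper is mounted at the origin on the work surface. World frame = base frame: x ahead of the robot, y to its left, z up, the work surface at z = 0. Lengths are in m, angles in rad, forces in N, time in s.
With the tool pointing down it reaches from about 0.4 to 0.85 m from the base axis. Payload 4.5 kg.
Tool frame: the origin (TCP) lies midway between the tips of the shut fingers; the grasp point (between the pads) lies 19 mm behind it; z points along the fingers, y is the line along which they close (so a half turn about z gives the same grasp; the last joint's range is limited). The gripper opens to 88 mm and grips with 3 to 60 N. Pads are 18 mm wide; open, the fingers measure 123 mm over their backs; the gripper's body (75 mm by 187 mm) begins 45 mm behind the grasp point.
Start: joints at [-1.214, 0.689, -0.195, 1.565, 0.157, 0.902, -0.215], TCP at [0.198, 0.593, 0.239] pointing down, gripper open.
Joint ranges: [-3.01, 3.01], [-0.46, 2.08], [-1.47, 1.51], [0.13, 2.56], [-1, 4.14], [0.04, 2.09], [-2.66, 2.66]. Speed limits (rad/s): [2.57, 2.57, 3.14, 3.14, 3.14, 3.14, 3.14].

## Interface

Orientations are given as a unit quaternion [w, x, y, z].
In Python, from rig import ctrl, optics gives the robot as it stands. The module is installed in compiled form; this text tells all that it offers.
- The arm moves only by the shell command python3 -m handwheel 'ROWS'. ROWS is JSON, a list of rows, each a list of 7 numbers: the opening, from 0 (shut) to 1 (fully open), then the shift along the tool's x, y, z in cm, then the turn, a rotation vector about the tool's x, y, z in rad. A call has 1 to 5 rows; each row is the pose to reach, as a shift and turn from the pose commanded when the call began, along the tool's axes at that moment; what a row does not reach only later rows make up. A row lasts 1/8 s, in which the tool goes at most 62.5 mm and 10.7 degrees, less where a joint would pass 70% of its speed; a pose out of reach is approached as far as the arm can. A call with a gripper value outside its range is refused whole. The fingers move at their own pace and stop on an object; the grip force is fixed at half the most. Time passes only in rows, so rows that repeat a pose let the fingers close. It gives the time, the measured TCP pose, the force, the opening and the grip force at its end, in the units of the state.
- ctrl.state(): the state, without advancing time (a new reading comes with each control period).
- optics.read_camera(name): name is "side" or "top" or "wrist"; returns the picture (400x640x3 uint8, red, green, blue); there is no depth.
- optics.camera_params(name): a dict with "mtx" (3x3 intrinsics, pixels), "R" (3x3) and "t" (3): a world point X has camera coordinates R X + t. Camera axes: x right, y down, z forward; pixel columns grow to the right and rows downward; lengths in m; the calibration is good to about 2 mm. A picture is of the moment at which its call begins: read the wrist's pose just before it. camera_params takes no time and is no camera call; for the wrist camera it gives the pose at the moment of the call.
- ctrl.job_done(): hands the job in; it is judged then, once.
Trained networks look in the newest picture that a camera, given by its name, has taken for a name from the list of things; names that differ only in an ending like _2 or _b are one class to them, and where a whole thing is asked for, a point or a joint stands for the part that bears it (a point fixed in the world has none). Each returns a list of dicts, best first, with "confidence" (0 to 1); they miss things now and then, are a little off and sometimes report something else, mostly with a low value. They report only what shows in the picture. A call takes as long as a camera call. They do not tell look-alikes from the thing itself.
- optics.recognise(camera, label): "at" ([x, y, z] in m, in the coordinates of the camera as it stood for that picture, good to about 4 mm: the middle of the surface that is visible of it).
- optics.trace(camera, label): "mask" (400x640 bool, what is visible of it).
The state is a dict: "t": time; "joint_pos": joint angles; "qvel": joint speeds; "effort": joint torques, N m; "position": TCP position; "tcp_rot": TCP orientation; "wrist_force": force on the tool from outside, world axes, zero at the start; "torque": the same for the moment, N m; "finger_gap": finger opening in m; "gripper_force": force on a finger pad.
Only numpy, scipy, OpenCV 4.12 (cv2) and the standard library are available. Lean on these libraries where they do the work, as an engineer would, in place of code of your own. Each camera call takes 0.05 s, during which the arm holds its last target. There are 200 camera calls.

## Task

Two of the three tool-rest posts on the jeweller's bench are loose: their red-knobbed clamp levers stand up. On each of these two, turn the brass collar round by its prong until the clamp screw squarely faces the flat on the post (the red line on the foot shows where the flat is), and only then push the clamp lever over and down fully home. Leave the post that is already locked as it is, and do not knock or shift the other things on the bench.

Things in the scene. Friction and masses are not known exactly. Their poses are not given: they have to be found in the camera images.
- post_a: Tool-rest post A (loose at the start). Round dark foot 92 mm diameter, 14 mm high, bolted down; steel post 20 mm diameter to 80 mm high. Origin: centre of the foot's underside, z up. Does not turn with the collar. Its +x is where the post's flat faces (white face above the collar, 6 mm from the axis) and where the red line on the foot runs.
- collar_a (a joint): Brass collar, 40 mm diameter, 30 to 48 mm above the bench, turning on the post. rad; 0 = clamp screw faces the flat, positive = turned counter-clockwise from above; stops at +-2.2. Starts 0.7 to 1.6 rad off, positive. Friction 0.22 N m (4 N at the prong), no spring, stays where left. The lever can lock it at any angle, so turn first.
- lever_a (a joint): Clamp lever on the outer end of the collar's screw; pivot 42 mm from the post's axis, 39 mm above the bench. rad; 0 = upright, 1.5 = level, fully home (tight), range -0.3 to 1.5. Looking from the post out along the screw it tips to the left (screw along +x: towards +y). Starts -0.2 to 0.4. Friction 0.05 N m, stays where left; pushed near its top it does not turn the collar.
- prong_a (a point): Top of the collar's upright round prong with blue sleeve: 11 mm thick, standing from 34 to 71 mm above the bench (point at 71), 58 mm from the post's axis on the side opposite the clamp screw, on the end of a brass bar 8 mm square at 39 mm height. Turns with the collar.
- knob_a (a point): Centre of the red ball (16 mm diameter) on the end of the clamp lever, 42 mm from the lever's pivot; lever rod 8 mm thick. 81 mm above the bench when the lever is upright, 42 mm when home. The brass boss between collar and lever is 14 mm thick.
- post_b: Tool-rest post B (loose at the start). Round dark foot 92 mm diameter, 14 mm high, bolted down; steel post 20 mm diameter to 80 mm high. Origin: centre of the foot's underside, z up. Does not turn with the collar. Its +x is where the post's flat faces (white face above the collar, 6 mm from the axis) and where the red line on the foot runs.
- collar_b (a joint): Brass collar, 40 mm diameter, 30 to 48 mm above the bench, turning on the post. rad; 0 = clamp screw faces the flat, positive = turned counter-clockwise from above; stops at +-2.2. Starts 0.7 to 1.6 rad off, negative. Friction 0.22 N m (4 N at the prong), no spring, stays where left. The lever can lock it at any angle, so turn first.
- lever_b (a joint): Clamp lever on the outer end of the collar's screw; pivot 42 mm from the post's axis, 39 mm above the bench. rad; 0 = upright, 1.5 = level, fully home (tight), range -0.3 to 1.5. Looking from the post out along the screw it tips to the left (screw along +x: towards +y). Starts -0.2 to 0.4. Friction 0.05 N m, stays where left; pushed near its top it does not turn the collar.
- prong_b (a point): Top of the collar's upright round prong with blue sleeve: 11 mm thick, standing from 34 to 71 mm above the bench (point at 71), 58 mm from the post's axis on the side opposite the clamp screw, on the end of a brass bar 8 mm square at 39 mm height. Turns with the collar.
- knob_b (a point): Centre of the red ball (16 mm diameter) on the end of the clamp lever, 42 mm from the lever's pivot; lever rod 8 mm thick. 81 mm above the bench when the lever is upright, 42 mm when home. The brass boss between collar and lever is 14 mm thick.
- post_c: Tool-rest post C (already locked at the start: leave it alone). Round dark foot 92 mm diameter, 14 mm high, bolted down; steel post 20 mm diameter to 80 mm high. Origin: centre of the foot's underside, z up. Does not turn with the collar. Its +x is where the post's flat faces (white face above the collar, 6 mm from the axis) and where the red line on the foot runs.
- collar_c (a joint): Brass collar, 40 mm diameter, 30 to 48 mm above the bench, turning on the post. rad; 0 = clamp screw faces the flat, positive = turned counter-clockwise from above; stops at +-2.2. Locked fast, within 0.03 of 0.
- lever_c (a joint): Clamp lever on the outer end of the collar's screw; pivot 42 mm from the post's axis, 39 mm above the bench. rad; 0 = upright, 1.5 = level, fully home (tight), range -0.3 to 1.5. Looking from the post out along the screw it tips to the left (screw along +x: towards +y). Home at the start.
- prong_c (a point): Top of the collar's upright round prong with blue sleeve: 11 mm thick, standing from 34 to 71 mm above the bench (point at 71), 58 mm from the post's axis on the side opposite the clamp screw, on the end of a brass bar 8 mm square at 39 mm height. Turns with the collar.
- knob_c (a point): Centre of the red ball (16 mm diameter) on the end of the clamp lever, 42 mm from the lever's pivot; lever rod 8 mm thick. 81 mm above the bench when the lever is upright, 42 mm when home. The brass boss between collar and lever is 14 mm thick.
- brush_jar: Bystander, loose: white ceramic pot 68 mm diameter, 85 tall, brush handles to 156 mm high, leaning out up to 38 mm from its axis. Origin at the centre of its underside.
- file_jar: Bystander, loose: green glass jar 62 mm diameter, 75 tall, needle files to 158 mm high, within 34 mm of its axis. Origin at the centre of its underside.
- ring_cone: Bystander, loose: upright wooden ring cone, foot 58 mm diameter, tapering to a tip 117 mm high. Origin at the centre of its underside.
- bur_block: Bystander, loose: round wooden block 56 mm diameter, 45 tall, with thin steel burs standing to 83 mm. Origin at the centre of its underside.
- blade_tin: Bystander, loose: round aluminium tin with a blue lid, 60 mm diameter, 46 tall. Origin at the centre of its underside.
- wax_cake: Bystander, loose: yellow wax cake, 60 mm diameter, 24 tall. Origin at the centre of its underside.
- bench_block: Bystander, loose: square steel block 42 x 42 x 20 mm. Origin at the centre of its underside.
- ring_clamp: Bystander, loose: small wooden ring clamp lying flat, about 75 mm long (its x axis), 18 wide, 15 high. Origin at the centre of its underside.
There are look-alikes about, which are no part of the job. What is shaped like the post_a but pink is not meant. Leave any purple look-alike of the post_b alone.

How it is judged:
On the way, in this order (a step that is already met when the one before it is completed fails the run):
1. one loose collar has its screw facing the flat ((value of joint collar_a between -0.15 and 0.15 rad or value of joint collar_b between -0.15 and 0.15 rad)), for 0.2 s.
2. one of the loose posts is aligned and its lever home (((value of joint collar_a between -0.15 and 0.15 rad and value of joint lever_a above 1.3 rad) or (value of joint collar_b between -0.15 and 0.15 rad and value of joint lever_b above 1.3 rad))), for 0.2 s.
At the end, for the whole second after the job is handed in: On posts A and B the screw faces the flat within 0.15 rad and the lever is over beyond 1.3 rad (home is 1.5); post C's collar is still within 0.1 rad of its flat and its lever beyond 1.25 rad; every bystander stands within 30 mm of its start and tilted by less than 0.5 rad (value of joint collar_a between -0.15 and 0.15 rad and value of joint each of lever_a, lever_b above 1.3 rad and value of joint collar_b between -0.15 and 0.15 rad and value of joint collar_c between -0.1 and 0.1 rad and value of joint lever_c above 1.25 rad and distance of each of brush_jar, file_jar, ring_cone, bur_block, blade_tin, wax_cake, bench_block, ring_clamp from where it was at the start of the episode below 0.03 m and angle between each of brush_jar, file_jar, ring_cone, bur_block, blade_tin, wax_cake, bench_block, ring_clamp's own z axis and vertical below 0.5 rad); the robot touches nothing.
It fails at once if post A's lever pressed over while its screw is not facing the flat (value of joint lever_a above 1 rad and not (value of joint collar_a between -0.25 and 0.25 rad)).
It fails at once if post B's lever pressed over while its screw is not facing the flat (value of joint lever_b above 1 rad and not (value of joint collar_b between -0.25 and 0.25 rad)).
It fails at once if the locked post's collar turned or its lever lifted (not (value of joint collar_c between -0.1 and 0.1 rad) or value of joint lever_c below 1.25 rad).
It fails at once if a bystander shifted more than 30 mm or tipped by more than 0.5 rad (distance of any of brush_jar, file_jar, ring_cone, bur_block, blade_tin, wax_cake, bench_block, ring_clamp from where it was at the start of the episode above 0.03 m or angle between any of brush_jar, file_jar, ring_cone, bur_block, blade_tin, wax_cake, bench_block, ring_clamp's own z axis and vertical above 0.5 rad).
It also fails if it takes over 72 s, if anything falls off the work surface, if the arm or the gripper's body presses on something with over 40 N, if the wrist force passes 120 N, or if a joint passes its speed limit or range.

## Working session

There is one attempt and no reset: what is moved stays moved. The work goes in short steps, Python scripts to look and compute and a shell command to move; the robot and the scene stay as the last step left them, time stands still between calls to the robot, and variables do not carry over. Pictures are saved under pics/ and viewed, at most 10 in all, crops included, and the job is handed in when it is done.

```bash
mkdir -p pics
python3 - <<'E'
from rig import ctrl, optics
import cv2,numpy as np
for n in("top","side"):
    im=optics.read_camera(n); cv2.imwrite(f"pics/{n}0.png",im[:,:,::-1])
    p=optics.camera_params(n); print(n,p["mtx"].round(1).tolist(),p["R"].round(4).tolist(),p["t"].round(4).tolist())
    C=-p["R"].T@p["t"]; print("campos",C.round(3))
for l in ["post_a","prong_a","knob_a"]:
    for n in("top","side"):
        p=optics.camera_params(n)
        for d in optics.recognise(n,l):
            X=p["R"].T@(np.array(d["at"])-p["t"]); print(l,n,round(d["confidence"],2),X.round(3))
s=ctrl.state();print(s["t"],s["position"],s["tcp_rot"],s["finger_gap"])
E
```

```text
top [[446.3, 0.0, 325.5], [0.0, 446.3, 205.4], [0.0, 0.0, 1.0]] [[0.0129, -0.9997, -0.0183], [-0.9991, -0.0121, -0.0398], [0.0396, 0.0188, -0.999]] [-0.0191, 0.5096, 1.0922]
campos [ 0.466 -0.033  1.111]
side [[403.2, 0.0, 317.3], [0.0, 403.2, 201.6], [0.0, 0.0, 1.0]] [[-0.9994, -0.0285, -0.0187], [-0.0046, 0.656, -0.7547], [0.0338, -0.7542, -0.6558]] [0.5306, 0.0684, 1.0466]
campos [0.495 0.76  0.748]
post_a top 0.96 [ 0.471 -0.235  0.014]
post_a top 0.94 [ 0.594 -0.016  0.01 ]
post_a top 0.94 [0.486 0.255 0.014]
post_a top 0.88 [ 0.467 -0.383  0.012]
post_a top 0.66 [0.331 0.226 0.013]
post_a side 0.98 [ 0.592 -0.001  0.014]
post_a side 0.87 [ 0.467 -0.221  0.014]
post_a side 0.86 [0.334 0.24  0.012]
post_a side 0.85 [ 0.465 -0.378  0.032]
post_a side 0.69 [ 0.596 -0.004  0.045]
post_a side 0.65 [0.493 0.275 0.016]
post_a side 0.59 [0.421 0.08  0.029]
post_a side 0.38 [ 0.47  -0.217  0.042]
prong_a top 0.74 [ 0.598 -0.016  0.05 ]
prong_a top 0.65 [0.499 0.256 0.044]
prong_a top 0.62 [ 0.474 -0.39   0.048]
prong_a top 0.55 [ 0.47  -0.24   0.044]
prong_a top 0.54 [0.329 0.22  0.049]
prong_a side 0.94 [0.489 0.272 0.046]
prong_a side 0.77 [ 0.466 -0.384  0.041]
prong_a side 0.75 [ 0.597 -0.001  0.049]
prong_a side 0.56 [ 0.468 -0.223  0.048]
prong_a side 0.55 [0.334 0.246 0.045]
knob_a top 0.61 [0.533 0.247 0.044]
knob_a top 0.61 [ 0.472 -0.237  0.049]
knob_a top 0.58 [ 0.503 -0.378  0.082]
knob_a side 0.69 [0.541 0.258 0.041]
0.4 [0.1982214  0.59267299 0.23861328] [-1.49383344e-05  1.60680911e-01  9.87006401e-01 -9.06297249e-05] 0.08794040698501907
```

View pics/top0.png

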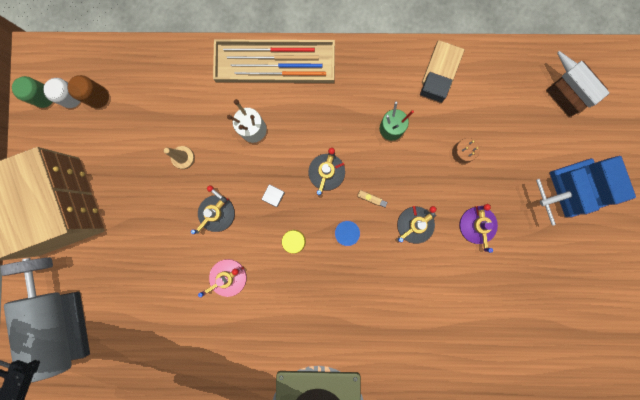

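View pics/side0.png

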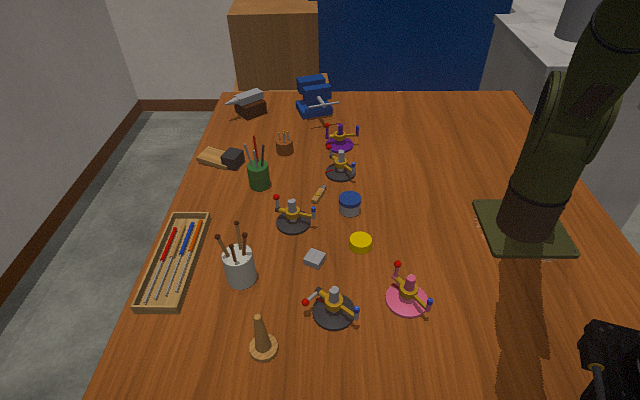

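The top view shows three dark feet: (216,213), with its lever level, is C. The loose ones are at (326,172) and (416,225). The pink (227,278) and purple (478,225) ones are look-alikes. Next I'll zoom in and measure.

```bash
cat > h.py <<'E'
from rig import ctrl, optics
import cv2,numpy as np
def back(n,px,z,p=None):
    p=p or optics.camera_params(n)
    C=-p["R"].T@p["t"]; d=p["R"].T@np.linalg.inv(p["mtx"])@np.array([px[0],px[1],1.])
    return C+d*(z-C[2])/d[2]
def proj(n,X,p=None):
    p=p or optics.camera_params(n); c=p["mtx"]@(p["R"]@np.array(X,float)+p["t"]); return c[:2]/c[2]
def blobs(n,im,box,kind,z,amin=3):
    h=cv2.cvtColor(im,cv2.COLOR_RGB2HSV); H,S,V=[h[:,:,i].astype(int) for i in range(3)]
    if kind=="red": m=((H<7)|(H>172))&(S>140)&(V>60)
    elif kind=="blue": m=(H>105)&(H<130)&(S>100)&(V>50)
    elif kind=="dark": m=(V<80)
    x0,y0,x1,y1=box; q=np.zeros(m.shape,np.uint8); q[y0:y1,x0:x1]=m[y0:y1,x0:x1]
    k,l,st,c=cv2.connectedComponentsWithStats(q)
    return [(int(st[i,4]),c[i].round(1).tolist(),back(n,c[i],z)[:2].round(4).tolist()) for i in range(1,k) if st[i,4]>=amin]
E
python3 - <<'E'
from h import *
top=optics.read_camera("top"); side=optics.read_camera("side")
B={"mid":((296,140,356,205),(268,190,322,238)),"right":((390,198,446,250),(320,145,362,185))}
tiles=[]
for k,(bt,bs) in B.items():
    for n,im,b in(("top",top,bt),("side",side,bs)):
        for kind,z in(("red",.08),("red",.014),("blue",.071),("dark",.014)): print(k,n,kind,z,[x for x in blobs(n,im,b,kind,z,60 if kind=="dark" else 3)])
        c=im[b[1]:b[3],b[0]:b[2]]; tiles.append(cv2.resize(c,(390,290),interpolation=cv2.INTER_CUBIC))
o=np.vstack([np.hstack(tiles[:2]),np.hstack(tiles[2:])]); cv2.imwrite("pics/crop1.png",o[:,:,::-1])
E
```

```text
mid top red 0.08 [(34, [331.1, 150.6], [0.6345, -0.0255]), (18, [339.2, 165.0], [0.6011, -0.0446])]
mid top red 0.014 [(34, [331.1, 150.6], [0.6453, -0.0249]), (18, [339.2, 165.0], [0.6098, -0.0453])]
mid top blue 0.071 [(3, [319.0, 193.7], [0.5346, 0.0017])]
mid top dark 0.014 []
mid side red 0.08 [(27, [275.9, 196.4], [0.6367, -0.028])]
mid side red 0.014 [(27, [275.9, 196.4], [0.6506, -0.1058])]
mid side blue 0.071 [(17, [313.1, 208.6], [0.54, 0.0083])]
mid side dark 0.014 [(536, [292.6, 224.7], [0.595, 0.0079])]
right top red 0.08 [(23, [414.3, 210.0], [0.4989, -0.2188]), (36, [432.6, 209.1], [0.5015, -0.2605])]
right top red 0.014 [(23, [414.3, 210.0], [0.501, -0.2306]), (36, [432.6, 209.1], [0.5038, -0.275])]
right top blue 0.071 [(5, [399.0, 239.4], [0.4305, -0.1853])]
right top dark 0.014 []
right side red 0.08 [(20, [328.0, 146.6], [0.5046, -0.2598]), (14, [328.6, 170.4], [0.502, -0.1402])]
right side red 0.014 [(20, [328.0, 146.6], [0.5055, -0.3606]), (14, [328.6, 170.4], [0.5026, -0.2292])]
right side blue 0.071 [(12, [353.0, 164.2], [0.4327, -0.1825])]
right side dark 0.014 [(369, [340.1, 173.4], [0.4679, -0.2145])]
```

View pics/crop1.png

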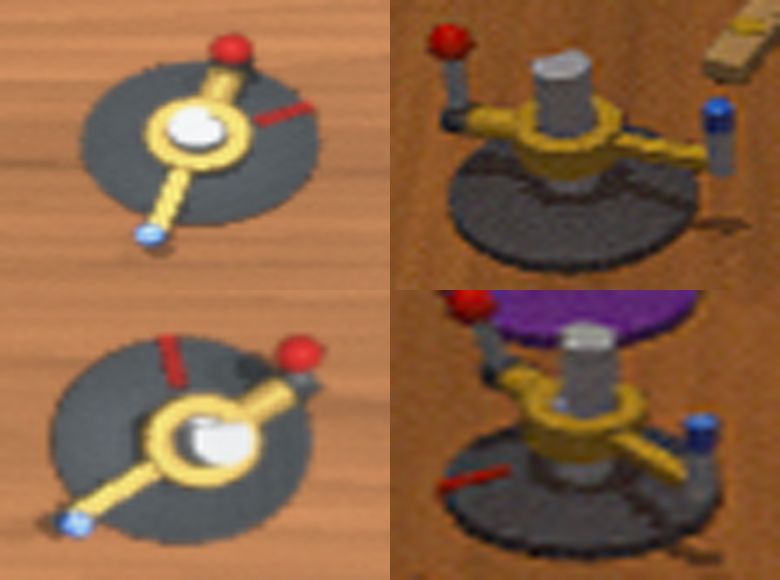

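Top-left tile (A): the screw sits counter-clockwise of the red line, so the mid post is A (positive). Bottom-left tile (B): the screw is clockwise of the line, so the right post is B. Next, precise geometry.

```bash
cat >> h.py <<'E'
def foot(im,n,c,r=30):
    "foot-top centre by ellipse fit of the grey disc around pixel c"
    h=cv2.cvtColor(im,cv2.COLOR_RGB2HSV); m=((h[:,:,1]<75)&(h[:,:,2]<130)).astype(np.uint8)
    x,y=c; q=np.zeros_like(m); q[y-r:y+r,x-r:x+r]=m[y-r:y+r,x-r:x+r]
    q=cv2.morphologyEx(q,cv2.MORPH_OPEN,np.ones((2,2),np.uint8))
    k,l,st,ce=cv2.connectedComponentsWithStats(q); i=1+np.argmax(st[1:,4])
    cn=max(cv2.findContours((l==i).astype(np.uint8),0,2)[0],key=len)
    return cv2.fitEllipse(cv2.convexHull(cn)), st[i].tolist()
def tool(Xw):
    "world displacement from now to Xw, in tool axes, cm"
    from scipy.spatial.transform import Rotation as R
    s=ctrl.state(); q=s["tcp_rot"]; M=R.from_quat([q[1],q[2],q[3],q[0]]).as_matrix()
    return (M.T@(np.array(Xw)-s["position"])*100).round(2)
E
python3 - <<'E'
from h import *
top=optics.read_camera("top"); side=optics.read_camera("side")
for k,ct,cs in(("A",(326,172),(293,220)),("B",(416,225),(340,172))):
    e,st=foot(top,"top",ct); print(k,"top",np.round(e[0],1),np.round(e[1],1),st,back("top",e[0],.014)[:2].round(4))
    e,st=foot(side,"side",cs,26); print(k,"side",np.round(e[0],1),np.round(e[1],1),st,back("side",e[0],.014)[:2].round(4))
for l in ["brush_jar","file_jar","ring_cone","bur_block","blade_tin","wax_cake","bench_block","ring_clamp"]:
    d=optics.recognise("top",l)
    p=optics.camera_params("top")
    if d: print(l,(p["R"].T@(np.array(d[0]["at"])-p["t"])).round(3))
print(tool([.54,.005,.239]))
E
```

```text
A top [319.6 170.4] [18.9 34.4] [310, 155, 19, 34, 322] [0.5959 0.003 ]
A side [293.2 223.9] [22.5 33.4] [277, 214, 34, 22, 426] [0.5935 0.0051]
B top [421.5 232.8] [18.5 34.2] [405, 220, 31, 24, 299] [ 0.4455 -0.2484]
B side [341.4 172.7] [19.3 29.2] [327, 166, 29, 17, 300] [ 0.4641 -0.2177]
brush_jar [0.699 0.172 0.084]
file_jar [ 0.699 -0.167  0.074]
bur_block [ 0.648 -0.344  0.045]
blade_tin [ 0.445 -0.068  0.045]
wax_cake [0.425 0.064 0.018]
bench_block [0.532 0.116 0.02 ]
ring_clamp [ 0.531 -0.123  0.014]
[-5.106e+01 -4.490e+01 -3.000e-02]
```

```bash
python3 -m handwheel '[[0.45,-4.6,-4.0,0,0,0,0],[0.45,-9.2,-8.1,0,0,0,0],[0.45,-13.8,-12.1,0,0,0,0],[0.45,-18.4,-16.2,0,0,0,0],[0.45,-23,-20.2,0,0,0,0]]'
python3 - <<'E'
from h import *
for n,px in(("top",(326.8,172.2)),("side",(293.5,222)),("top",(416,224.7)),("side",(339.8,172))): print(n,back(n,px,.014)[:2].round(4))
print(tool([.54,.005,.239]))
E
```

```text
t: 1.62
position: [0.3533, 0.3266, 0.239]
tcp_rot: [0.0, 0.161, 0.987, 0.0]
wrist_force: [0.1, 0.2, 0.2]
finger_gap: 0.0406
gripper_force: 0.0
top [ 0.5916 -0.0149]
side [ 0.5933 -0.0022]
top [ 0.465  -0.2348]
side [ 0.4688 -0.2213]
[-27.9  -24.58  -0.  ]
```

```bash
python3 -m handwheel '[[0.45,-4.6,-4.0,0,0,0,0],[0.45,-9.2,-8.1,0,0,0,0],[0.45,-13.8,-12.1,0,0,0,0],[0.45,-18.4,-16.2,0,0,0,0],[0.45,-23,-20.2,0,0,0,0]]'
python3 - <<'E'
from h import *
im=optics.read_camera("wrist"); cv2.imwrite("pics/w1.png",im[:,:,::-1]); p=optics.camera_params("wrist")
print((-p["R"].T@p["t"]).round(3),p["mtx"][0])
for X in([.592,-.015,.014],[.592,-.002,.014]): print(X,proj("wrist",X).round())
print("red",blobs("wrist",im,(0,0,640,400),"red",.014,20));print("redk",blobs("wrist",im,(0,0,640,400),"red",.08,20));print("blue",blobs("wrist",im,(0,0,640,400),"blue",.071,20))
E
```

```text
t: 2.25
position: [0.5074, 0.0619, 0.239]
tcp_rot: [0.0, 0.161, 0.987, 0.0]
wrist_force: [1.4, 1.4, 0.4]
finger_gap: 0.0396
gripper_force: 0.0
[0.431 0.079 0.386] [358.1506588    0.         326.54057653]
[0.592, -0.015, 0.014] [297. 249.]
[0.592, -0.002, 0.014] [308. 245.]
red [(153, [493.1, 118.5], [0.5206, 0.2245]), (223, [543.2, 143.9], [0.5632, 0.2685]), (113, [79.8, 239.7], [0.5002, -0.2454]), (223, [8.7, 277.2], [0.5151, -0.3519]), (205, [283.4, 324.5], [0.6837, -0.0677])]
redk [(153, [493.1, 118.5], [0.5047, 0.1987]), (223, [543.2, 143.9], [0.5397, 0.2349]), (113, [79.8, 239.7], [0.488, -0.1877]), (223, [8.7, 277.2], [0.5002, -0.2753]), (205, [283.4, 324.5], [0.6389, -0.0416])]
blue [(204, [577.8, 12.6], [0.4481, 0.28]), (3270, [179.3, 149.9], [0.4427, -0.0647]), (191, [41.6, 184.1], [0.4295, -0.1987]), (137, [277.2, 226.5], [0.5393, -0.0099])]
```

View pics/w1.png

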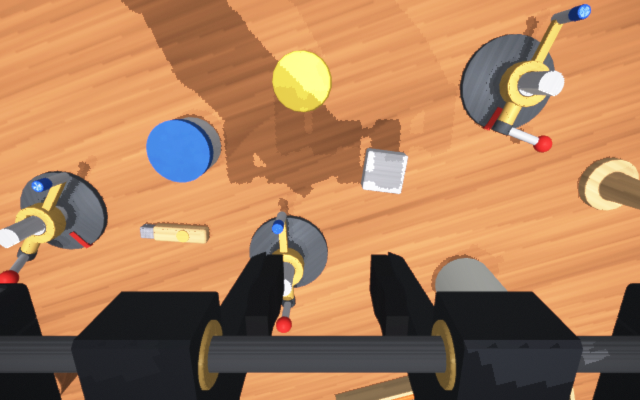

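The wrist view shows A at (289,251), prong (277,226), knob (283,324); B at left with prong (41,184). The arm was still settling, so I'll re-measure at rest and triangulate across the three cameras.

Run:
```python
from h import *
ims={n:optics.read_camera(n) for n in("top","side","wrist")}; im=ims["wrist"]
print(ctrl.state()["position"])
for k,z in(("red",.014),("red",.08),("blue",.071)): print(k,z,blobs("wrist",im,(0,150,330,400),k,z,20))
def tri(obs):
    A=[];b=[]
    for n,px in obs:
        p=optics.camera_params(n);P=p["mtx"]@np.c_[p["R"],p["t"]]
        for i in(0,1):
            r=px[i]*P[2]-P[i]; r=r/np.linalg.norm(r[:3]); A.append(r[:3]);b.append(-r[3])
    X=np.linalg.lstsq(np.array(A),np.array(b),rcond=None)[0]; return X.round(4),[(n,(proj(n,X)-px).round(1).tolist()) for n,px in obs]
def cen(n,box,kind):
    q=blobs(n,ims[n],box,kind,.08,3); return max(q)[1] if q else None
w=cen("wrist",(250,300,330,345),"red")
print("knobA ts",tri([("top",(331.1,150.6)),("side",(275.9,196.4))]),"all",tri([("top",(331.1,150.6)),("side",(275.9,196.4)),("wrist",w)]))
w2=cen("wrist",(0,255,40,290),"red")
print("knobB ts",tri([("top",(432.6,209.1)),("side",(328,146.6))]),"all",tri([("top",(432.6,209.1)),("side",(328,146.6)),("wrist",w2)]) if w2 else 0)
print("redB ",tri([("top",(414.3,210)),("side",(328.6,170.4))]))
c=im[170:350,0:340]; cv2.imwrite("pics/w2.png",cv2.resize(c,(800,424),interpolation=cv2.INTER_CUBIC)[:,:,::-1])
```

```text
[0.50675287 0.06243979 0.238619  ]
red 0.014 [(113, [83.0, 240.5], [0.4991, -0.2283]), (228, [11.7, 277.9], [0.5145, -0.3333]), (198, [286.9, 323.7], [0.6782, -0.0483])]
red 0.08 [(113, [83.0, 240.5], [0.4862, -0.1721]), (228, [11.7, 277.9], [0.4989, -0.2584]), (198, [286.9, 323.7], [0.6336, -0.024])]
blue 0.071 [(1649, [182.7, 163.0], [0.4499, -0.0554]), (211, [44.3, 185.4], [0.4283, -0.1843]), (113, [280.1, 225.1], [0.5337, 0.0058])]
knobA ts (array([ 0.6352, -0.0253,  0.0822]), [('top', [-0.0, -0.4]), ('side', [0.4, 0.0])]) all (array([ 0.6349, -0.0251,  0.0808]), [('top', [-0.1, -0.2]), ('side', [0.6, 0.5]), ('wrist', [-0.6, 1.7])])
knobB ts (array([ 0.5031, -0.2609,  0.0791]), [('top', [0.0, -0.7]), ('side', [0.5, 0.0])]) all (array([ 0.5021, -0.2615,  0.0777]), [('top', [0.2, -0.2]), ('side', [0.9, 0.3]), ('wrist', [1.1, 2.3])])
redB  (array([ 0.5019, -0.2307,  0.0129]), [('top', [0.0, -0.4]), ('side', [0.3, 0.0])])
```

View pics/w2.png

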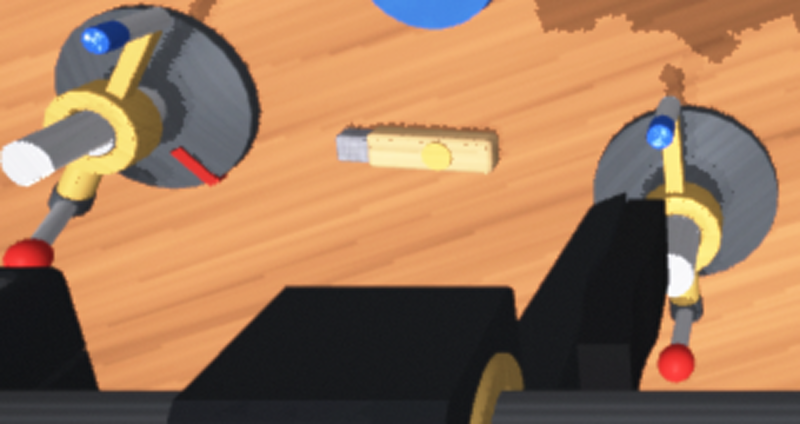

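Run:
```python
from h import *
for n,px,z,l in [("wrist",(291.5,250.8),.014,"footA"),("top",(326.8,172.2),.014,"footA"),("top",(326.,168.7),.08,"postA"),("side",(293,200.5),.08,"postA"),("wrist",(289.5,286.5),.08,"postA"),
 ("wrist",(279.6,225.2),.071,"prongA"),("top",(319,193.2),.071,"prongA"),("side",(313.3,207),.071,"prongA"),
 ("wrist",(66.7,210.4),.014,"footB"),("top",(416,224.7),.014,"footB"),("top",(421.9,224.9),.08,"postB"),("side",(339.8,154),.08,"postB"),("wrist",(10.6,238),.08,"postB"),
 ("wrist",(40.4,187),.071,"prongB"),("top",(400.7,239.6),.071,"prongB"),("side",(352.6,162.8),.071,"prongB"),
 ("top",(332,174.5-9.5),.014,"-")]:
    print(l,n,back(n,px,z)[:2].round(4))
```

```text
footA wrist [ 0.5869 -0.0082]
footA top [ 0.5916 -0.0149]
postA top [ 0.5922 -0.014 ]
postA side [ 0.5915 -0.0122]
postA wrist [ 0.594  -0.0064]
prongA wrist [0.5336 0.0053]
prongA top [0.5357 0.0017]
prongA side [0.5396 0.0021]
footB wrist [ 0.4614 -0.2263]
footB top [ 0.465  -0.2348]
postB top [ 0.4648 -0.2362]
postB side [ 0.47   -0.2205]
postB wrist [ 0.4624 -0.2347]
prongB wrist [ 0.4285 -0.1886]
prongB top [ 0.4301 -0.1892]
prongB side [ 0.4336 -0.1892]
- top [ 0.6096 -0.0275]
```

```bash
python3 -m handwheel '[[0.45,-4,0,0,0,0,0],[0.45,-8,1,0,0,0,0],[0.45,-8,2,0,0,0,0],[0.45,-8,2,0,0,0,0]]'
cat >> h.py <<'E'
def line(n,im,box,z=.014):
    h=cv2.cvtColor(im,cv2.COLOR_RGB2HSV); m=((h[:,:,0]<7)|(h[:,:,0]>172))&(h[:,:,1]>140)&(h[:,:,2]>60)
    x0,y0,x1,y1=box; ys,xs=np.nonzero(m[y0:y1,x0:x1]); p=optics.camera_params(n)
    W=np.array([back(n,(x+x0,y+y0),z,p)[:2] for x,y in zip(xs,ys)]); c=W.mean(0)
    u,s,v=np.linalg.svd(W-c); d=v[0]; t=(W-c)@d
    return c.round(4),np.rad2deg(np.arctan2(d[1],d[0])).round(1),(t.max()-t.min()).round(4),len(xs)
E
python3 - <<'E'
from h import *
optics.read_camera("top")
im=optics.read_camera("wrist"); print(proj("wrist",[.592,-.013,.014]),proj("wrist",[.61,-.0453,.014]))
top=optics.read_camera("top")
print("red",blobs("wrist",im,(0,0,640,400),"red",.014,20)); print("blue",blobs("wrist",im,(0,0,640,400),"blue",.071,20))
c=im[100:340,100:420]; cv2.imwrite("pics/w3.png",cv2.resize(c,(800,600),interpolation=cv2.INTER_CUBIC)[:,:,::-1])
print("A",line("top",top,(335,158,348,172)),"B",line("top",top,(408,203,420,218)))
E
```

```text
t: 2.95
position: [0.5873, 0.0606, 0.2385]
tcp_rot: [-0.001, 0.158, 0.987, 0.001]
wrist_force: [0.2, 0.7, -1.4]
finger_gap: 0.0396
gripper_force: 0.0
[266.34663906 191.53175664] [245.09023883 215.07010741]
red [(127, [478.9, 39.9], [0.5155, 0.2332]), (275, [534.0, 59.1], [0.5491, 0.2805]), (149, [42.7, 174.1], [0.499, -0.2336]), (40, [238.7, 217.5], [0.6107, -0.0539]), (101, [253.8, 253.2], [0.6567, -0.0545]), (348, [391.4, 389.0], [0.8988, 0.0439])]
blue [(4092, [143.0, 65.1], [0.446, -0.0555]), (45, [1.6, 98.8], [0.4322, -0.1819]), (137, [248.3, 147.7], [0.5366, 0.0009]), (96, [357.6, 373.9], [0.8066, 0.0201])]
A (array([ 0.6098, -0.0453]), np.float64(115.1), np.float64(0.021), 18) B (array([ 0.501 , -0.2306]), np.float64(-169.8), np.float64(0.0205), 23)
```

View pics/w3.png

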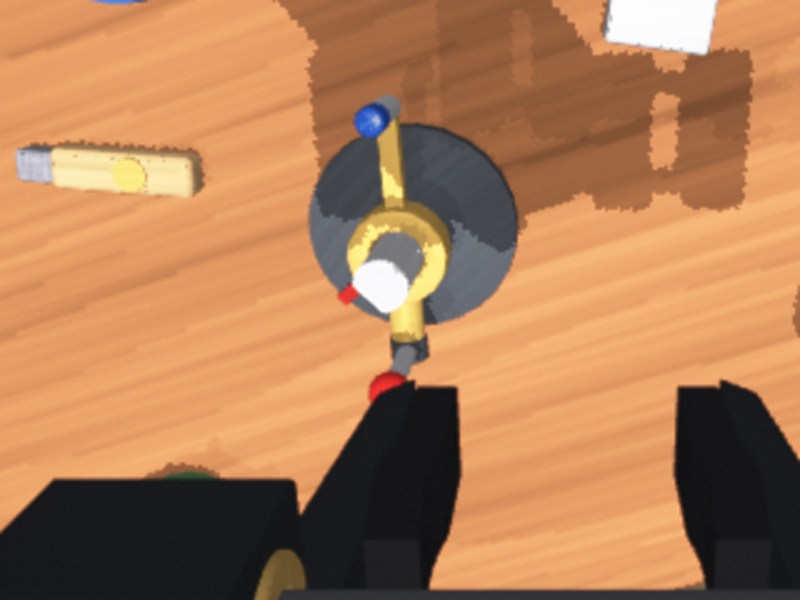

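A: centre (0.592,-0.013), prong at 165°, which has to go to about 117°. Next: move above the prong.

Run:
```python
from h import *
print(ctrl.state()["position"],tool([.536,.002,.05]),tool([.536,.002,.10]))
```

```text
[0.58717914 0.05813132 0.2387533 ] [ 3.07 -6.93 18.88] [ 3.07 -6.93 13.88]
```

```bash
python3 -m handwheel '[[0.45,2,-4.6,2,0,0,0],[0.45,3.1,-6.9,6,0,0,0],[0.45,3.1,-6.9,11.5,0,0,0],[0.45,3.1,-6.9,13.9,0,0,0],[0.45,3.1,-6.9,13.9,0,0,0]]'
python3 - <<'E'
from h import *
im=optics.read_camera("wrist")
im=optics.read_camera("wrist"); print(ctrl.state()["position"],tool([.536,.002,.05]), proj("wrist",[.536,.002,.071]))
print(blobs("wrist",im,(150,0,640,400),"blue",.071,20))
E
```

```text
t: 3.72
position: [0.5354, 0.0017, 0.0986]
tcp_rot: [-0.002, 0.16, 0.987, -0.001]
wrist_force: [-0.7, 0.2, -0.9]
finger_gap: 0.0396
gripper_force: 0.0
[0.53748711 0.00189233 0.10062716] [ 0.15 -0.04  5.06] [327.51479374 243.77032371]
[(5884, [177.6, 112.2], [0.4474, -0.0445]), (428, [328.2, 243.8], [0.5361, 0.0024])]
```

```bash
python3 -m handwheel '[[0.45,0.1,0,3,0,0,0],[0.45,0.1,0,5,0,0,0],[0,0.1,0,5,0,0,0],[0,0.1,0,5,0,0,0],[0,0.1,0,5,0,0,0]]';python3 - <<'E'
from h import *
s=ctrl.state();print(s["position"],s["finger_gap"],s["gripper_force"],s["wrist_force"])
c=np.array([.592,-.013]); 
for a in (155,145,135,125,117,116,115):
    X=[*(c+.058*np.array([np.cos(np.deg2rad(a)),np.sin(np.deg2rad(a))])),.0505]; print(a,np.round(X,4),tool(X))
E
```

```text
t: 4.45
position: [0.5372, 0.002, 0.051]
tcp_rot: [0.001, 0.161, 0.987, 0.0]
wrist_force: [-0.4, -0.0, 0.1]
finger_gap: 0.0117
gripper_force: 0.8
[0.53719101 0.00201548 0.05097699] 0.011680600636166844 0.7560651877429336 [-0.44340736 -0.01418399  0.13534673]
155 [0.5394 0.0115 0.0505] [0.09 0.97 0.05]
145 [0.5445 0.0203 0.0505] [-0.11  1.96  0.05]
135 [0.551  0.028  0.0505] [-0.48  2.9   0.05]
125 [0.5587 0.0345 0.0505] [-1.01  3.77  0.05]
117 [0.5657 0.0387 0.0505] [-1.54  4.38  0.06]
116 [0.5666 0.0391 0.0505] [-1.61  4.45  0.06]
115 [0.5675 0.0396 0.0505] [-1.68  4.52  0.06]
```

```bash
python3 -m handwheel '[[0,0,0,0,0,0,0],[0,0.1,1.0,0,0,0,0],[0,-0.1,2.0,0,0,0,0],[0,-0.5,2.9,0,0,0,0],[0,-1.0,3.8,0,0,0,0]]';  python3 - <<'E'
from h import *
s=ctrl.state();print(s["position"],s["finger_gap"],s["gripper_force"],s["wrist_force"]); print(tool([.5657,.0387,.0505]))
E
```

```text
t: 5.08
position: [0.5546, 0.031, 0.0503]
tcp_rot: [-0.003, 0.163, 0.987, -0.003]
wrist_force: [-6.5, -5.0, 9.4]
finger_gap: 0.0096
gripper_force: 30.0
[0.55457261 0.03102717 0.05031867] 0.009584695463888742 29.963789713801816 [-6.48880859 -5.02763022  9.41687233]
[-0.81  1.08 -0.03]
```

```bash
python3 -m handwheel '[[0,-0.3,0.35,0,0,0,0],[0,-0.55,0.6,0,0,0,0],[0,-0.55,0.6,0,0,0,0],[0,-0.55,0.6,0,0,0,0]]';  python3 - <<'E'
from h import *
s=ctrl.state();print(s["position"],s["finger_gap"],s["gripper_force"],s["wrist_force"]); print(tool([.5657,.0387,.0505]))
E
```

```text
t: 5.58
position: [0.5622, 0.0363, 0.0502]
tcp_rot: [-0.002, 0.162, 0.987, -0.002]
wrist_force: [-4.6, -4.2, 7.5]
finger_gap: 0.009
gripper_force: 30.0
[0.56218626 0.03626408 0.05023924] 0.009049809125495679 29.993416657671332 [-4.62694867 -4.2381796   7.4934311 ]
[-0.26  0.34 -0.03]
```

```bash
python3 -m handwheel '[[0,-0.3,0.35,0,0,0,0],[0,-0.3,0.35,0,0,0,0],[0,-0.3,0.35,0,0,0,0],[0.45,-0.3,0.35,0,0,0,0],[0.45,-0.3,0.35,0,0,0,0]]';  python3 - <<'E'
from h import *
s=ctrl.state();print(s["position"],s["finger_gap"],s["wrist_force"])
im=optics.read_camera("wrist"); im=optics.read_camera("wrist"); print(blobs("wrist",im,(150,0,640,400),"blue",.071,20)); print(ctrl.state()["position"])
E
```

```text
t: 6.2
position: [0.5695, 0.0416, 0.0499]
tcp_rot: [0.001, 0.161, 0.987, 0.0]
wrist_force: [-0.8, -0.5, -1.0]
finger_gap: 0.0274
gripper_force: 0.0
[0.5694653  0.04159947 0.04990157] 0.02739134613680362 [-0.76123037 -0.46817758 -0.99583127]
[(796, [315.9, 291.4], [0.5638, 0.0381])]
[0.56934525 0.04171777 0.04977002]
```

```bash
python3 -m handwheel '[[0.45,0,0,4,0,0,0],[0.45,0,0,-6,0,0,0],[0.2,0,0,-12,0,0,0],[0,3,-4,-14,0,0,0],[0,6,-8,-14,0,0,0]]';  python3 - <<'E'
from h import *
print(ctrl.state()["position"])
E
```

```text
t: 6.92
position: [0.4891, -0.0149, 0.1926]
tcp_rot: [0.004, 0.16, 0.987, 0.001]
wrist_force: [0.4, -1.5, -1.0]
finger_gap: 0.012
gripper_force: 0.0
[ 0.48907835 -0.01493002  0.19255974]
```

I mistakenly typed the first row downward (+4). The readings show no lasting force. I'll check that nothing moved.

Run:
```python
from h import *
top=optics.read_camera("top"); top=optics.read_camera("top"); side=optics.read_camera("side"); w=optics.read_camera("wrist")
for n,im,b in(("top",top,(296,140,356,205)),("side",side,(260,180,326,240))):
    print(n,"red.08",blobs(n,im,b,"red",.08),"blue",blobs(n,im,b,"blue",.071))
print("w",blobs("wrist",w,(0,0,640,400),"blue",.071,20),blobs("wrist",w,(0,0,640,400),"red",.08,20))
t=[cv2.resize(im[b[1]:b[3],b[0]:b[2]],(400,400),interpolation=cv2.INTER_CUBIC) for im,b in((top,(286,135,366,215)),(side,(255,175,335,255)))]
cv2.imwrite("pics/c2.png",np.hstack(t)[:,:,::-1])
```

```text
top red.08 [(37, [342.3, 160.1], [0.6126, -0.0516])] blue []
side red.08 [(26, [285.3, 190.2], [0.6147, -0.0533])] blue [(20, [300.3, 218.6], [0.5699, 0.0447])]
w [(4203, [256.0, 156.9], [0.4396, -0.0575]), (210, [100.1, 196.8], [0.4302, -0.1849]), (141, [421.0, 263.2], [0.5663, 0.0389])] [(221, [611.9, 119.7], [0.4935, 0.1921]), (138, [131.0, 257.4], [0.4822, -0.1807]), (355, [58.0, 305.3], [0.5027, -0.2605])]
```

View pics/c2.png

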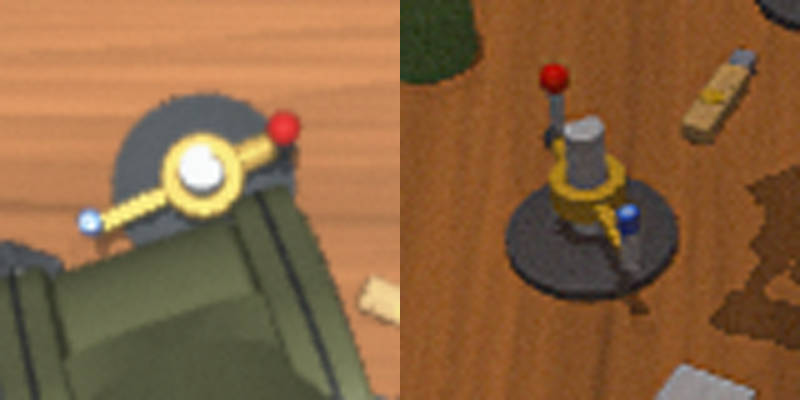

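The collar line now runs along the red line (hidden under the boss in the top view); the prong is at 116°, the screw at about -62° and the lever about upright. Next: push lever A.

Run:
```python
from h import *
P=np.array([.6134,-.0526]);t=np.array([.883,.469])
for d,z in((-.045,.19),(-.045,.062),(-.01,.062),(.01,.062),(.012,.062),(.012,.1),(.038,.1),(.038,.047)): print(d,z,tool([*(P+d*t),z]))
```

```text
-0.045 0.19 [-10.1   -2.68   0.03]
-0.045 0.062 [-10.09  -2.68  12.83]
-0.01 0.062 [-12.5   -0.14  12.83]
0.01 0.062 [-13.87   1.31  12.83]
0.012 0.062 [-14.01   1.45  12.83]
0.012 0.1 [-14.01   1.45   9.03]
0.038 0.1 [-15.8    3.34   9.03]
0.038 0.047 [-15.8    3.34  14.33]
```

```bash
python3 -m handwheel '[[0,-5,-1.3,0,0,0,0],[0,-10.1,-2.7,0,0,0,0],[0,-10.1,-2.7,5,0,0,0],[0,-10.1,-2.7,10,0,0,0],[0,-10.1,-2.7,12.8,0,0,0]]'; python3 -m handwheel '[[0,0,0,0,0,0,0],[0,-1.2,1.2,0,0,0,0],[0,-2.4,2.5,0,0,0,0],[0,-3.4,3.6,0,0,0,0],[0,-3.9,4.1,0,0,0,0]]';python3 - <<'E'
from h import *
side=optics.read_camera("side");side=optics.read_camera("side");s=ctrl.state(); print(s["position"],s["wrist_force"])
b=(255,175,335,255);print("red.06",blobs("side",side,b,"red",.06),"blue",blobs("side",side,b,"blue",.071))
P=np.array([.6134,-.0526]);t=np.array([.883,.469]); print(((s["position"][:2]-P)@t).round(4))
for d,z in((.012,.1),(.038,.1),(.038,.047)): print(d,z,tool([*(P+d*t),z]))
E
```

```text
t: 7.75
position: [0.5741, -0.0719, 0.0584]
tcp_rot: [-0.001, 0.16, 0.987, 0.001]
wrist_force: [0.4, -0.4, -0.1]
finger_gap: 0.0003
gripper_force: 0.0
t: 8.38
position: [0.6245, -0.046, 0.0626]
tcp_rot: [0.0, 0.16, 0.987, 0.0]
wrist_force: [-2.5, -1.0, -0.9]
finger_gap: 0.0004
gripper_force: 0.9
[ 0.62498279 -0.04595213  0.06243662] [-1.50684132  0.28261275  0.39827863]
red.06 [(8, [273.0, 201.5], [0.6464, -0.031])] blue [(19, [300.6, 218.8], [0.5691, 0.0457])]
0.0133
0.012 0.1 [ 0.06 -0.12 -3.76]
0.038 0.1 [-1.74  1.76 -3.75]
0.038 0.047 [-1.73  1.75  1.55]
```

```bash
python3 -m handwheel '[[0,-0.1,0,-3.8,0,0,0],[0,-1.8,1.8,-3.8,0,0,0],[0,-1.8,1.8,-1.5,0,0,0],[0,-1.8,1.8,0.5,0,0,0],[0,-1.8,1.8,1.6,0,0,0]]'; python3 -m handwheel '[[0,0,0,0.2,0,0,0],[0,0,0,0.3,0,0,0],[0,0,0,0.3,0,0,0]]'
```

```text
t: 9.1
position: [0.6478, -0.0353, 0.0466]
tcp_rot: [0.001, 0.161, 0.987, 0.0]
wrist_force: [-7.6, 0.2, 46.8]
finger_gap: 0.0003
gripper_force: 23.2
t: 9.48
position: [0.6477, -0.0353, 0.0474]
tcp_rot: [0.002, 0.161, 0.987, 0.0]
wrist_force: [-8.1, 1.0, 33.0]
finger_gap: 0.0004
gripper_force: 16.1
```

```bash
python3 -m handwheel '[[0,0,0,-5,0,0,0],[0,0,0,-11,0,0,0],[0.45,4.5,-4,-14.5,0,0,0],[0.45,9,-8,-14.5,0,0,0],[0.45,13,-11,-14.5,0,0,0]]'
python3 - <<'E'
from h import *
optics.read_camera("side");top=optics.read_camera("top"); side=optics.read_camera("side")
for n,im,b in(("top",top,(296,130,366,205)),("side",side,(255,175,335,255))):
    print(n,"red.042",blobs(n,im,b,"red",.042),"blue",blobs(n,im,b,"blue",.071))
t=[cv2.resize(im[b[1]:b[3],b[0]:b[2]],(400,400),interpolation=cv2.INTER_CUBIC) for im,b in((top,(286,135,366,215)),(side,(255,175,335,255)))]
cv2.imwrite("pics/c3.png",np.hstack(t)[:,:,::-1])
print(ctrl.state()["position"],tool([.430,-.188,.1]))
E
```

```text
t: 10.1
position: [0.486, -0.1002, 0.1881]
tcp_rot: [0.0, 0.162, 0.987, -0.001]
wrist_force: [-0.6, -0.5, -0.4]
finger_gap: 0.0285
gripper_force: 0.0
top red.042 [(30, [334.4, 146.3], [0.6512, -0.0329])] blue [(3, [302.3, 178.0], [0.5709, 0.0413])]
side red.042 [(23, [271.4, 206.0], [0.6526, -0.0337])] blue [(21, [300.2, 218.5], [0.5702, 0.0444])]
[ 0.48465526 -0.10038229  0.18757774] [  2.34 -10.03   8.79]
```

View pics/c3.png

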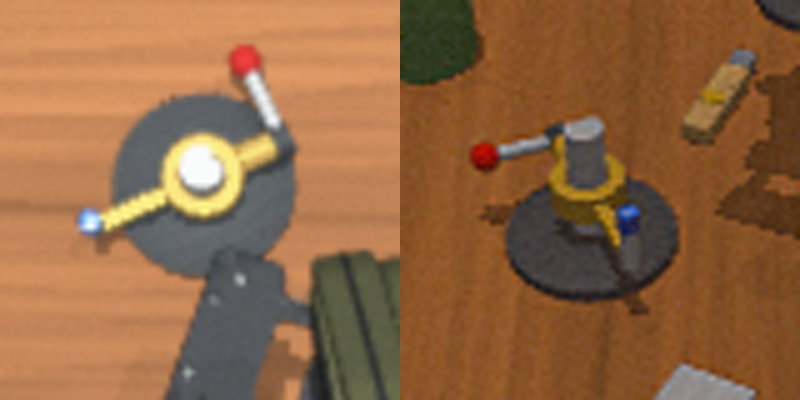

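A: the knob triangulates at z≈0.042 (home), and the red line is hidden under the screw boss (aligned). On to B.

```bash
python3 -m handwheel '[[0.45,1.2,-5,0,0,0,0],[0.45,2.3,-10,0,0,0,0],[0.45,2.3,-10,5,0,0,0],[0.45,2.3,-10,8.8,0,0,0],[0.45,2.3,-10,8.8,0,0,0]]'
python3 - <<'E'
from h import *
im=optics.read_camera("wrist");im=optics.read_camera("wrist");top=optics.read_camera("top")
print(ctrl.state()["position"],blobs("wrist",im,(0,0,640,400),"blue",.071,60))
print(tool([.430,-.188,.05]))
print("B foot-ish red",blobs("wrist",im,(0,0,640,400),"red",.014,20))
E
```

```text
t: 10.88
position: [0.4347, -0.1853, 0.0976]
tcp_rot: [-0.002, 0.16, 0.987, 0.0]
wrist_force: [0.7, 0.7, 0.6]
finger_gap: 0.0399
gripper_force: 0.0
[ 0.43634809 -0.18591499  0.10061878] [(9042, [525.1, 174.5], [0.43, -0.0786]), (392, [315.8, 235.2], [0.4281, -0.1902])]
[ 0.55 -0.4   5.06]
B foot-ish red [(106, [299.5, 307.9], [0.5047, -0.2315]), (254, [246.4, 387.2], [0.5636, -0.2997])]
```

```bash
python3 -m handwheel '[[0.45,0.6,-0.5,3,0,0,0],[0.45,0.6,-0.5,5,0,0,0],[0,0.6,-0.5,5,0,0,0],[0,0.6,-0.5,5,0,0,0],[0,0.6,-0.5,5,0,0,0]]';python3 - <<'E'
from h import *
s=ctrl.state();print(s["position"],s["finger_gap"],s["gripper_force"],s["wrist_force"])
c=np.array([.4655,-.2345])
for a in (140,150,160,170,180,187):
    X=[*(c+.058*np.array([np.cos(np.deg2rad(a)),np.sin(np.deg2rad(a))])),.0505]; print(a,np.round(X,4),tool(X))
E
```

```text
t: 11.65
position: [0.4285, -0.1891, 0.0508]
tcp_rot: [0.001, 0.161, 0.987, -0.0]
wrist_force: [0.4, 1.2, -0.2]
finger_gap: 0.0119
gripper_force: 0.0
[ 0.42848623 -0.1890985   0.05080288] 0.011885184670247309 0.042681718987296335 [ 0.38468495  1.20001371 -0.18815105]
140 [ 0.4211 -0.1972  0.0505] [ 0.45 -1.01  0.03]
150 [ 0.4153 -0.2055  0.0505] [ 0.73 -1.97  0.03]
160 [ 0.411  -0.2147  0.0505] [ 0.85 -2.98  0.03]
170 [ 0.4084 -0.2244  0.0505] [ 0.79 -3.99  0.03]
180 [ 0.4075 -0.2345  0.0505] [ 0.55 -4.97  0.03]
187 [ 0.4079 -0.2416  0.0505] [ 0.28 -5.63  0.03]
```

```bash
python3 -m handwheel '[[0,0,0,0,0,0,0],[0,0.4,-1.0,0,0,0,0],[0,0.7,-2.0,0,0,0,0],[0,0.85,-3.0,0,0,0,0],[0,0.8,-4.0,0,0,0,0]]';python3 -m handwheel '[[0,-0.25,-1.0,0,0,0,0],[0,-0.5,-1.65,0,0,0,0],[0,-0.5,-1.65,0,0,0,0],[0,-0.5,-1.65,0,0,0,0]]'
python3 - <<'E'
from h import *
s=ctrl.state();print(tool([.4079,-.2416,.0505]))
E
```

```text
t: 12.28
position: [0.4063, -0.2202, 0.0504]
tcp_rot: [-0.001, 0.158, 0.987, 0.002]
wrist_force: [-1.9, 8.4, 9.7]
finger_gap: 0.0098
gripper_force: 30.0
t: 12.78
position: [0.4056, -0.2396, 0.0503]
tcp_rot: [-0.001, 0.16, 0.987, 0.001]
wrist_force: [-3.0, 4.2, 7.6]
finger_gap: 0.0097
gripper_force: 30.0
[-0.28 -0.12 -0.02]
```

```bash
python3 -m handwheel '[[0,-0.1,-0.2,0,0,0,0],[0,-0.1,-0.2,0,0,0,0],[0.45,-0.1,-0.2,0,0,0,0],[0.45,-0.1,-0.2,0,0,0,0],[0.45,-0.1,-0.2,0,0,0,0]]';python3 -m handwheel '[[0.45,0,0,-5,0,0,0],[0.45,0,0,-10,0,0,0],[0.2,0,2,-14,0,0,0],[0,0,6,-14,0,0,0],[0,0,9,-14,0,0,0]]'
python3 - <<'E'
from h import *
im=optics.read_camera("wrist");top=optics.read_camera("top"); side=optics.read_camera("side");im=optics.read_camera("wrist")
print(ctrl.state()["position"])
for n,im_,b in(("top",top,(386,198,446,260)),("side",side,(320,140,380,190)),("wrist",im,(0,0,640,400))):
    print(n,"red.08",blobs(n,im_,b,"red",.08,4),"blue",blobs(n,im_,b,"blue",.071))
t=[cv2.resize(im_[b[1]:b[3],b[0]:b[2]],(400,400),interpolation=cv2.INTER_CUBIC) for im_,b in((top,(381,190,446,255)),(side,(310,130,375,195)))]
cv2.imwrite("pics/c4.png",np.hstack(t)[:,:,::-1])
E
```

```text
t: 13.4
position: [0.4074, -0.2441, 0.0497]
tcp_rot: [0.0, 0.161, 0.987, -0.0]
wrist_force: [-0.8, 0.4, -1.0]
finger_gap: 0.0376
gripper_force: 0.0
t: 14.02
position: [0.4365, -0.1575, 0.1904]
tcp_rot: [0.001, 0.161, 0.987, 0.0]
wrist_force: [-0.4, -0.4, -0.4]
finger_gap: 0.0116
gripper_force: 0.0
[ 0.4355567  -0.15860776  0.1896446 ]
top red.08 [(37, [414.1, 206.9], [0.5061, -0.218])] blue []
side red.08 [(9, [328.6, 143.1], [0.5032, -0.2787]), (20, [326.8, 154.8], [0.508, -0.2166]), (14, [328.6, 170.4], [0.502, -0.1402])] blue [(12, [359.9, 154.2], [0.4104, -0.2329])]
wrist red.08 [(94, [277.7, 259.5], [0.47, -0.2124]), (27, [279.7, 289.4], [0.4962, -0.2206]), (119, [479.2, 297.3], [0.5553, -0.0662]), (106, [139.8, 300.8], [0.4696, -0.3353])] blue [(4258, [433.3, 158.3], [0.4317, -0.0739]), (188, [214.1, 191.8], [0.4038, -0.2411]), (257, [43.0, 249.8], [0.405, -0.3948]), (225, [594.5, 266.2], [0.5628, 0.0326])]
```

View pics/c4.png

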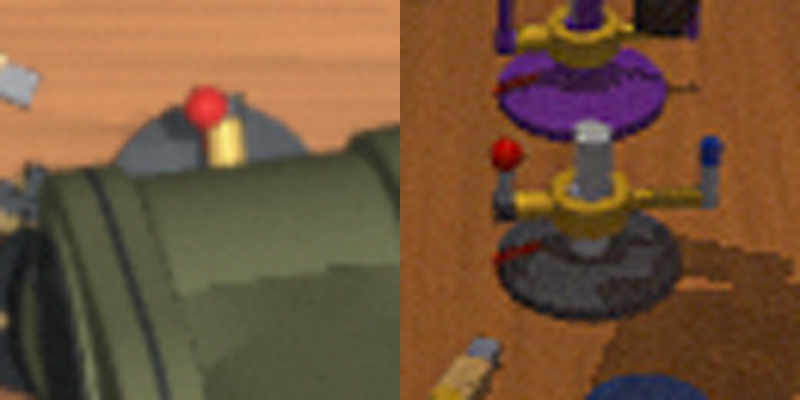

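Side tile: knob (326.8,154.8), prong (359.9,154.2), and the red line (328.6,170.4) points under the screw. I'll check the angle numerically and plan the push.

Run:
```python
from h import *
im=optics.read_camera("wrist"); side=optics.read_camera("side")
print("wrist",line("wrist",im,(255,240,300,278)),"side",line("side",side,(320,165,336,176)))
c=np.array([.4655,-.2345]); a=np.deg2rad(7); r=np.array([np.cos(a),np.sin(a)]); t=np.array([-r[1],r[0]]); P=c+.045*r
print(P,t)
for d,z in((-.045,.19),(-.045,.062),(.013,.062),(.038,.1),(.038,.05)): print(d,z,(P+d*t).round(3),tool([*(P+d*t),z]))
```

```text
wrist (array([ 0.4999, -0.2325]), np.float64(15.3), np.float64(0.0177), 93) side (array([ 0.5033, -0.2292]), np.float64(31.2), np.float64(0.0261), 12)
[ 0.51016458 -0.22901588] [-0.12186934  0.99254615]
-0.045 0.19 [ 0.516 -0.274] [-11.27  -8.23  -0.05]
-0.045 0.062 [ 0.516 -0.274] [-11.28  -8.22  12.75]
0.013 0.062 [ 0.509 -0.216] [-8.77 -2.99 12.74]
0.038 0.1 [ 0.506 -0.191] [-7.69 -0.74  8.94]
0.038 0.05 [ 0.506 -0.191] [-7.69 -0.74 13.94]
```

```bash
python3 -m handwheel '[[0,-4.5,-2.1,-2,0,0,0],[0,-9,-4.2,-4,0,0,0],[0,-13.2,-6.3,-5,0,0,0],[0,-13.2,-6.3,-5,0,0,0],[0,-13.2,-6.3,-5,0,0,0]]'
python3 - <<'E'
from h import *
im=optics.read_camera("wrist"); im=optics.read_camera("wrist"); p=optics.camera_params("wrist"); C=-p["R"].T@p["t"]; print(C.round(3))
q=proj("wrist",[.465,-.2355,.014]); print(q); x,y=q.astype(int)
cv2.imwrite("pics/w5.png",cv2.resize(im[max(0,y-75):y+75,max(0,x-100):x+100],(800,600),interpolation=cv2.INTER_CUBIC)[:,:,::-1]); print("crop origin",max(0,x-100),max(0,y-75))
print("red",blobs("wrist",im,(x-60,y-60,x+60,y+70),"red",.014,5),"blue",blobs("wrist",im,(x-70,y-70,x+60,y+60),"blue",.071,20))
E
```

```text
t: 14.95
position: [0.5394, -0.2603, 0.2388]
tcp_rot: [-0.001, 0.161, 0.987, 0.0]
wrist_force: [-0.3, 0.6, 0.2]
finger_gap: 0.0004
gripper_force: 0.0
[ 0.46  -0.233  0.387]
[326.70298915  89.77102806]
crop origin 226 14
red [(287, [359.7, 130.6], [0.5137, -0.2159])] blue [(111, [296.3, 22.9], [0.4083, -0.2421])]
```

View pics/w5.png

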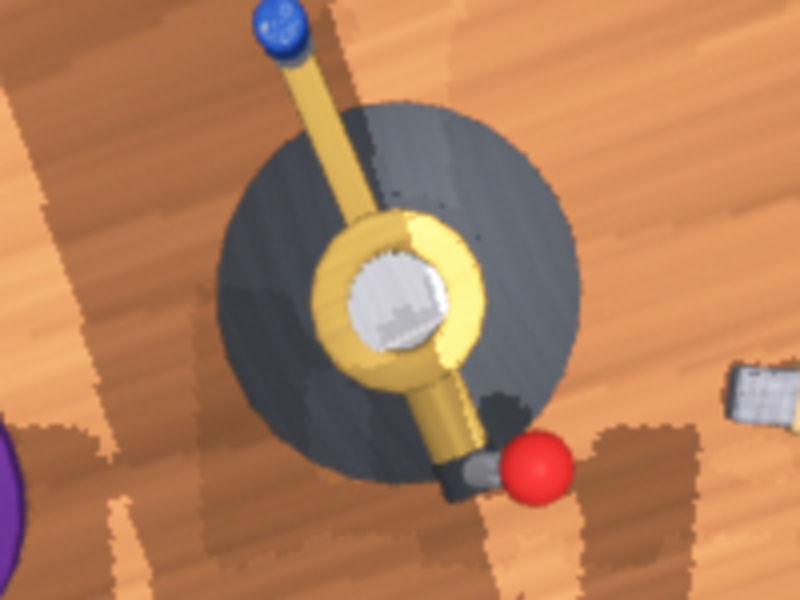

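Directly over B: the boss fully covers the red line, and the prong, collar and screw are in line, so B is aligned within a few degrees. Next: push lever B.

Run:
```python
from h import *
P=np.array([.5083,-.2312]);t=np.array([-.096,.995])
for d,z in((-.042,.19),(-.042,.062),(.013,.062),(.013,.1),(.038,.1),(.038,.047)): print(d,z,(P+d*t).round(3),tool([*(P+d*t),z]))
```

```text
-0.042 0.19 [ 0.512 -0.273] [ 2.13 -2.16  4.92]
-0.042 0.062 [ 0.512 -0.273] [ 2.1  -2.16 17.72]
0.013 0.062 [ 0.507 -0.218] [ 4.34  2.86 17.72]
0.013 0.1 [ 0.507 -0.218] [ 4.35  2.87 13.92]
0.038 0.1 [ 0.505 -0.193] [ 5.36  5.15 13.93]
0.038 0.047 [ 0.505 -0.193] [ 5.35  5.15 19.23]
```

```bash
python3 -m handwheel '[[0,2.1,-2.2,4,0,0,0],[0,2.1,-2.2,9,0,0,0],[0,2.1,-2.2,14,0,0,0],[0,2.1,-2.2,17.7,0,0,0],[0,2.1,-2.2,17.7,0,0,0]]'; python3 -m handwheel '[[0,0.5,1,0,0,0,0],[0,1.0,2.3,0,0,0,0],[0,1.5,3.5,0,0,0,0],[0,2.0,4.5,0,0,0,0],[0,2.2,5.0,0,0,0,0]]';python3 - <<'E'
from h import *
side=optics.read_camera("side");side=optics.read_camera("side");s=ctrl.state(); print(s["position"],s["wrist_force"])
b=(310,130,375,195);print("red.06",blobs("side",side,b,"red",.06),"blue",blobs("side",side,b,"blue",.071))
P=np.array([.5083,-.2312]);t=np.array([-.096,.995])
for d,z in((.013,.1),(.038,.1),(.038,.047)): print(d,z,tool([*(P+d*t),z]))
E
```

```text
t: 15.68
position: [0.5115, -0.2725, 0.0605]
tcp_rot: [-0.003, 0.16, 0.987, 0.001]
wrist_force: [-0.7, 0.1, -0.5]
finger_gap: 0.0004
gripper_force: 0.0
t: 16.3
position: [0.509, -0.2192, 0.063]
tcp_rot: [0.0, 0.16, 0.987, -0.0]
wrist_force: [0.2, -2.0, -0.3]
finger_gap: 0.0003
gripper_force: 0.6
[ 0.50897385 -0.21883826  0.06282967] [-0.25579874  0.42218841  0.00758505]
red.06 [(20, [327.1, 164.0], [0.5069, -0.1987]), (14, [328.0, 170.8], [0.504, -0.1655])] blue [(12, [359.9, 154.2], [0.4104, -0.2325]), (60, [349.3, 192.8], [0.4473, -0.0545])]
0.013 0.1 [ 0.2  -0.01 -3.72]
0.038 0.1 [ 1.22  2.28 -3.72]
0.038 0.047 [1.21 2.28 1.58]
```

```bash
python3 -m handwheel '[[0,0.1,0,-3.8,0,0,0],[0,1.2,2.3,-3.8,0,0,0],[0,1.2,2.3,-1.5,0,0,0],[0,1.2,2.3,0.5,0,0,0],[0,1.2,2.3,1.6,0,0,0]]'; python3 -m handwheel '[[0,0,0,0.2,0,0,0],[0,0,0,0.3,0,0,0],[0,0,0,0.3,0,0,0]]'; python3 -m handwheel '[[0,0,0,-5,0,0,0],[0,0,0,-11,0,0,0],[0,0,0,-14.5,0,0,0],[0,5,4,-14.5,0,0,0],[0,10,7,-14.5,0,0,0]]'
python3 - <<'E'
from h import *
side=optics.read_camera("side");top=optics.read_camera("top");side=optics.read_camera("side");w=optics.read_camera("wrist")
b=(310,130,375,195);print("red.042",blobs("side",side,b,"red",.042),"blue",blobs("side",side,b,"blue",.071))
b=(380,190,450,255);print("red.042",blobs("top",top,b,"red",.042),"blue",blobs("top",top,b,"blue",.071))
print("w",blobs("wrist",w,(0,0,640,400),"red",.042,40),blobs("wrist",w,(0,0,640,400),"blue",.071,40))
print(ctrl.state()["position"],ctrl.state()["wrist_force"])
E
```

```text
t: 17.02
position: [0.5055, -0.193, 0.0468]
tcp_rot: [0.0, 0.16, 0.987, 0.001]
wrist_force: [-2.9, 3.6, 45.2]
finger_gap: 0.0001
gripper_force: 22.8
t: 17.4
position: [0.5073, -0.1945, 0.0475]
tcp_rot: [0.003, 0.161, 0.987, -0.0]
wrist_force: [-3.9, 3.2, 32.5]
finger_gap: 0.0006
gripper_force: 16.4
t: 18.02
position: [0.4324, -0.0949, 0.1894]
tcp_rot: [0.001, 0.161, 0.987, 0.001]
wrist_force: [0.1, 1.2, -0.3]
finger_gap: 0.0001
gripper_force: 0.0
red.042 [(6, [328.5, 143.0], [0.5039, -0.3384]), (28, [327.8, 170.1], [0.505, -0.1932])] blue [(12, [359.9, 154.6], [0.4105, -0.2308]), (59, [349.1, 192.8], [0.4477, -0.0546])]
red.042 [(33, [399.7, 207.9], [0.5046, -0.1907]), (3, [414.0, 213.0], [0.4929, -0.2248])] blue [(6, [420.8, 248.7], [0.4098, -0.2358])]
w [(114, [221.0, 281.5], [0.4882, -0.2196]), (134, [252.7, 287.3], [0.5033, -0.1937]), (101, [89.2, 322.3], [0.4894, -0.3602])] [(3900, [363.0, 189.0], [0.4345, -0.068]), (143, [148.9, 220.8], [0.4062, -0.2371]), (188, [521.3, 293.5], [0.5661, 0.0338])]
[ 0.43215734 -0.0957137   0.18903695] [ 0.27528696 -0.5008512  -0.00661753]
```

The B prong seems to have turned a few degrees while I pressed, and some red line shows in the top view. I'll go back above B and measure.

```bash
python3 -m handwheel '[[0,-4,-3.2,-3,0,0,0],[0,-8,-6.4,-5,0,0,0],[0,-12,-9.6,-5,0,0,0],[0,-15.4,-12.2,-5,0,0,0],[0,-15.4,-12.2,-5,0,0,0]]'
cat >> h.py <<'E'
def overB(im):
    p=optics.camera_params("wrist"); h=cv2.cvtColor(im,cv2.COLOR_RGB2HSV); H,S,V=[h[:,:,i].astype(int) for i in range(3)]
    x,y=proj("wrist",[.464,-.2355,.014],p).astype(int)
    yy,xx=np.mgrid[:400,:640]; near=np.hypot(xx-x,yy-y)<75
    g=((S<75)&(V<140)&near).astype(np.uint8); g[:, :]*= (np.hypot(xx-x,yy-y)<50)
    pts=np.argwhere(cv2.morphologyEx(g,cv2.MORPH_OPEN,np.ones((3,3),np.uint8)))[:,::-1].astype(np.int32)
    e=cv2.fitEllipse(cv2.convexHull(pts)); f=back("wrist",e[0],.014,p)[:2]; print("foot",np.round(e[0],1),np.round(e[1],1),f.round(4))
    b=(H>17)&(H<30)&(S>130)&(V>90)&near; ys,xs=np.nonzero(b); W=np.array([back("wrist",q,.043,p)[:2] for q in zip(xs,ys)])
    for k,(lo,hi) in {"bar":(.028,.05),"boss":(.024,.038)}.items():
        r=W-f; side=(r[:,0]<0) if k=="bar" else (r[:,0]>0); d=np.hypot(*r.T); m=side&(d>lo)&(d<hi)
        if m.any(): c=W[m].mean(0)-f; print(k,m.sum(),"angle from foot centre",np.rad2deg(np.arctan2(c[1],c[0])).round(1))
    c=W.mean(0);u,s,v=np.linalg.svd(W-c); print("brass PCA",np.rad2deg(np.arctan2(v[0][1],v[0][0])).round(1))
    bl=(H>105)&(H<130)&(S>100)&(V>50)&near; q=np.argwhere(bl).mean(0)[::-1]; P=back("wrist",q,.068,p)[:2]; c=f-P; print("prong",P.round(4),"screw",np.rad2deg(np.arctan2(c[1],c[0])).round(1), "r",np.hypot(*c).round(4))
    rd=(((H<7)|(H>172))&(S>140)&(V>50)&near).astype(np.uint8); k,l,st,ce=cv2.connectedComponentsWithStats(rd)
    for i in range(1,k):
        w=back("wrist",ce[i],.014,p)[:2]-f; w2=back("wrist",ce[i],.042,p)[:2]; print("red",st[i].tolist(),"ang@.014",np.rad2deg(np.arctan2(w[1],w[0])).round(1),"r",np.hypot(*w).round(4),"@.042",w2.round(4))
E
python3 - <<'E'
from h import *
im=optics.read_camera("wrist"); im=optics.read_camera("wrist"); overB(im)
top=optics.read_camera("top")
cv2.imwrite("pics/w6.png",im[:,:,::-1])
old=cv2.imread("pics/w5.png"); print(ctrl.state()["position"])
E
```

```text
t: 18.85
position: [0.5409, -0.2663, 0.2381]
tcp_rot: [0.001, 0.165, 0.986, -0.001]
wrist_force: [-0.8, 1.1, -0.5]
finger_gap: 0.0006
gripper_force: 0.0
foot [328.7  85.2] [90.6 98.3] [ 0.4621 -0.2343]
bar 235 angle from foot centre -175.4
boss 219 angle from foot centre 2.0
brass PCA 1.9
prong [ 0.4081 -0.2385] screw 4.5 r 0.0542
red [379, 104, 17, 18, 233] ang@.014 47.7 r 0.0648 @.042 [ 0.5023 -0.1901]
[ 0.53940189 -0.26042398  0.23838665]
```

Run:
```python
from h import *
w6=cv2.imread("pics/w6.png")[:,:,::-1].copy(); c=cv2.resize(cv2.imread("pics/w5.png"),(200,150),interpolation=cv2.INTER_AREA)[:,:,::-1]
im=w6.copy(); im[14:164,226:426]=c; print("before press");overB(im); print("after");overB(w6)
def flat(n,f,c0,rx,ry,box):
    im=cv2.imread(f)[:,:,::-1].copy(); h=cv2.cvtColor(im,cv2.COLOR_RGB2HSV); H,S,V=[h[:,:,i].astype(int) for i in range(3)]
    yy,xx=np.mgrid[:400,:640]; near=((xx-c0[0])/rx)**2+((yy-c0[1])/ry)**2<1
    g=cv2.morphologyEx(((S<95)&(V<115)&near).astype(np.uint8),cv2.MORPH_OPEN,np.ones((2,2),np.uint8))
    pts=np.argwhere(g)[:,::-1].astype(np.int32); hu=cv2.convexHull(pts)[:,0]; 
    from scipy.optimize import least_squares
    W=np.array([back(n,q,.014)[:2] for q in hu]); s=least_squares(lambda v:np.hypot(*(W-v).T)-.046,W.mean(0),loss="soft_l1",f_scale=.001)
    L=line(n,im,box); d=L[0]-s.x; print(n,"centre",s.x.round(4),"rms",np.sqrt(np.mean(s.fun**2)).round(4),"flat",np.rad2deg(np.arctan2(d[1],d[0])).round(1),"line",L, len(hu))
flat("top","pics/top0.png",(416,224.7),23,23,(408,203,420,218)); flat("top","pics/top0.png",(326.8,172.2),23,23,(335,158,348,172))
flat("side","pics/side0.png",(340,172),20,15,(320,165,336,176))
```

```text
before press
foot [325.5  87.6] [89.5 97.4] [ 0.4629 -0.2369]
bar 234 angle from foot centre -173.7
boss 217 angle from foot centre 3.8
brass PCA 3.6
prong [ 0.4088 -0.2426] screw 5.9 r 0.0544
red [351, 121, 19, 20, 287] ang@.014 21.3 r 0.0547 @.042 [ 0.5098 -0.2184]
after
foot [328.8  85.6] [90.7 97.7] [ 0.4622 -0.2333]
bar 234 angle from foot centre -175.4
boss 214 angle from foot centre 2.2
brass PCA 2.0
prong [ 0.408  -0.2376] screw 4.5 r 0.0544
red [379, 104, 17, 18, 233] ang@.014 48.1 r 0.0646 @.042 [ 0.5019 -0.189 ]
top centre [ 0.4639 -0.2367] rms 0.0015 flat 9.4 line (array([ 0.5016, -0.2305]), np.float64(-172.3), np.float64(0.0203), 23) 24
top centre [ 0.5913 -0.0167] rms 0.0014 flat -57.1 line (array([ 0.6098, -0.0453]), np.float64(115.1), np.float64(0.021), 18) 18
side centre [ 0.464  -0.2181] rms 0.0099 flat -15.5 line (array([ 0.5034, -0.229 ]), np.float64(30.0), np.float64(0.026), 15) 14
```

```bash
python3 -m handwheel '[[0,2,6,0,0,0,0],[0,4.3,12.8,0,0,0,0],[0,4.3,12.8,0,0,0,0],[0,4.3,12.8,0,0,0,0],[0,4.3,12.8,0,0,0,0]]'
python3 - <<'E'
from h import *
from scipy.optimize import least_squares
im=optics.read_camera("wrist"); im=optics.read_camera("wrist"); p=optics.camera_params("wrist"); print(ctrl.state()["position"],(-p["R"].T@p["t"]).round(3))
h=cv2.cvtColor(im,cv2.COLOR_RGB2HSV); H,S,V=[h[:,:,i].astype(int) for i in range(3)]
yy,xx=np.mgrid[:400,:640]; K=np.linalg.inv(p["mtx"]); C=-p["R"].T@p["t"]
D=(np.stack([xx,yy,np.ones_like(xx)],-1)@K.T)@p["R"]
def W(z): return (C+D*((z-C[2])/D[...,2])[...,None])[...,:2]
G=W(.014); R=np.hypot(*(G-[.464,-.236]).transpose(2,0,1))
g=((S<75)&(V<140)&(R<.056)).astype(np.uint8); g=cv2.morphologyEx(g,cv2.MORPH_OPEN,np.ones((3,3),np.uint8))
q=cv2.convexHull(np.argwhere(g)[:,::-1].astype(np.int32))[:,0]; P=G[q[:,1],q[:,0]]
ang=np.arctan2(*(P-[.464,-.236]).T[::-1])
s=least_squares(lambda v:np.hypot(*(P-v).T)-.046,P.mean(0),loss="soft_l1",f_scale=.0007); f=s.x
print("foot",f.round(4),"res mm",[(int(np.rad2deg(a)),round(1000*r,1)) for a,r in zip(ang,np.hypot(*(P-f).T)-.046)][::3])
rd=((H<7)|(H>172))&(S>140)&(V>50)&(R<.05)&(R>.02)
k,l,st,ce=cv2.connectedComponentsWithStats(rd.astype(np.uint8))
for i in range(1,k):
    if st[i,4]<15: continue
    d=G[l==i]-f; r=np.hypot(*d.T); a=np.rad2deg(np.arctan2(d[:,1],d[:,0]))
    print("red",st[i].tolist(),"r",r.min().round(4),r.max().round(4),[(lo,a[(r>lo)&(r<lo+.005)].min().round(1),a[(r>lo)&(r<lo+.005)].max().round(1)) for lo in(.025,.03,.035,.04) if ((r>lo)&(r<lo+.005)).any()])
# collar axis: brass at z=.043 relative to foot centre
b=(H>15)&(H<30)&(S>130)&(V>70); B=W(.043)-f; rb=np.hypot(*B.transpose(2,0,1)); m=b&(B[...,0]<0)&(rb>.028)&(rb<.05); c=B[m].mean(0); print("bar",m.sum(),np.rad2deg(np.arctan2(-c[1],-c[0])).round(1))
E
```

```text
t: 19.62
position: [0.5392, -0.1277, 0.2386]
tcp_rot: [-0.0, 0.162, 0.987, -0.001]
wrist_force: [-0.0, 0.0, 0.4]
finger_gap: 0.0004
gripper_force: 0.0
[ 0.53925094 -0.12763465  0.23854798] [ 0.459 -0.101  0.386]
foot [ 0.4646 -0.2345] res mm [(64, np.float64(-1.0)), (37, np.float64(-2.0)), (-13, np.float64(6.4)), (-59, np.float64(-1.5)), (-110, np.float64(-0.8)), (-137, np.float64(-0.3)), (-170, np.float64(-0.0)), (164, np.float64(-0.2)), (141, np.float64(0.1)), (121, np.float64(0.1)), (90, np.float64(-0.1))]
red [214, 152, 13, 15, 91] r 0.0229 0.039 [(0.025, np.float64(-4.8), np.float64(8.5)), (0.03, np.float64(-1.1), np.float64(9.4)), (0.035, np.float64(0.4), np.float64(9.5))]
red [245, 152, 6, 10, 26] r 0.0456 0.0485 []
bar 94 2.2
```

Best estimate: B is about -0.1 rad off, which is within the limit but close to it. I'll grip the prong again and see whether a gentle push trims it.

```bash
python3 -m handwheel '[[0.2,3,-4,0,0,0,0],[0.45,6,-8,0,0,0,0],[0.45,8.9,-12,0,0,0,0],[0.45,9,-14.7,4,0,0,0],[0.45,9,-14.7,9,0,0,0]]'; python3 -m handwheel '[[0.45,0,0,4.9,0,0,0],[0.45,0,0,4.9,0,0,0]]'
python3 - <<'E'
from h import *
im=optics.read_camera("wrist");im=optics.read_camera("wrist")
print(ctrl.state()["position"],[b for b in blobs("wrist",im,(200,150,450,330),"blue",.071,60)], tool([.4065,-.2385,.0505]))
E
```

```text
t: 20.35
position: [0.4067, -0.241, 0.1485]
tcp_rot: [0.002, 0.165, 0.986, -0.001]
wrist_force: [0.7, 0.2, -1.4]
finger_gap: 0.0394
gripper_force: 0.0
t: 20.6
position: [0.4053, -0.2365, 0.0973]
tcp_rot: [-0.003, 0.161, 0.987, 0.0]
wrist_force: [-0.8, 0.1, 0.5]
finger_gap: 0.0397
gripper_force: 0.0
[ 0.40772039 -0.23705361  0.10037736] [(348, [321.7, 243.4], [0.4049, -0.2399])] [ 0.07 -0.17  4.99]
```

```bash
python3 -m handwheel '[[0.45,0.1,-0.3,3,0,0,0],[0.45,0.1,-0.3,5,0,0,0],[0,0.1,-0.3,5,0,0,0],[0,0.1,-0.3,5,0,0,0],[0,0.1,-0.3,5,0,0,0]]'; python3 -m handwheel '[[0,0,0,0,0,0,0],[0,0,0,0,0,0,0],[0,-0.1,-0.3,0,0,0,0],[0,-0.2,-0.6,0,0,0,0],[0,-0.2,-0.6,0,0,0,0]]'
```

```text
t: 21.32
position: [0.4064, -0.2394, 0.051]
tcp_rot: [0.001, 0.161, 0.987, -0.0]
wrist_force: [0.2, 0.2, -0.2]
finger_gap: 0.0117
gripper_force: 0.0
t: 21.95
position: [0.4068, -0.2435, 0.0508]
tcp_rot: [0.001, 0.159, 0.987, 0.001]
wrist_force: [-0.1, 5.3, 9.1]
finger_gap: 0.0097
gripper_force: 30.0
```

```bash
python3 -m handwheel '[[0,0,-0.1,0,0,0,0],[0,0,-0.1,0,0,0,0],[0.45,0,-0.1,0,0,0,0],[0.45,0,-0.1,0,0,0,0],[0.45,0,-0.1,0,0,0,0]]'; python3 -m handwheel '[[0.45,0,0,-5,0,0,0],[0.45,0,0,-5,0,0,0],[0.45,0,0,-5,0,0,0]]'
python3 - <<'E'
from h import *
im=optics.read_camera("wrist");im=optics.read_camera("wrist");side=optics.read_camera("side")
print(ctrl.state()["position"],blobs("wrist",im,(200,150,450,330),"blue",.071,60))
print("side",blobs("side",side,(310,130,375,195),"red",.042),blobs("side",side,(310,130,375,185),"blue",.071))
E
```

```text
t: 22.58
position: [0.4051, -0.2467, 0.0497]
tcp_rot: [-0.0, 0.161, 0.987, -0.0]
wrist_force: [0.2, 0.1, 0.5]
finger_gap: 0.0372
gripper_force: 0.0
t: 22.95
position: [0.4051, -0.2466, 0.0995]
tcp_rot: [0.0, 0.161, 0.987, -0.0]
wrist_force: [0.2, 0.1, 0.4]
finger_gap: 0.0397
gripper_force: 0.0
[ 0.40467835 -0.24607929  0.09883415] [(425, [331.9, 245.2], [0.4039, -0.2437])]
side [(8, [327.9, 143.4], [0.5059, -0.3362]), (28, [328.4, 170.8], [0.5031, -0.1899])] [(14, [359.9, 153.9], [0.4103, -0.2346])]
```

```bash
python3 -m handwheel '[[0.45,0,0,-5,0,0,0],[0.45,0,0,-10,0,0,0],[0.45,0,0,-14,0,0,0],[0.45,4,3,-14,0,0,0],[0.45,4,3,-14,0,0,0]]'
python3 - <<'E'
from h import *
top=optics.read_camera("top");top=optics.read_camera("top");side=optics.read_camera("side")
p=optics.camera_params("side"); o=cv2.imread("pics/side0.png")[:,:,::-1]
print("A knob",blobs("top",top,(296,130,366,205),"red",.042),blobs("side",side,(255,175,335,255),"red",.042))
print("B side",blobs("side",side,(310,130,375,195),"red",.042),"C side",blobs("side",side,(290,285,370,335),"red",.042),blobs("side",o,(290,285,370,335),"red",.042))
d=(np.abs(side.astype(int)-o).max(2)>60).astype(np.uint8); k,l,st,c=cv2.connectedComponentsWithStats(cv2.morphologyEx(d,cv2.MORPH_OPEN,np.ones((3,3),np.uint8)))
print([s.tolist() for s in st[1:] if s[4]>15])
s=ctrl.state(); print(s["t"],s["position"],s["wrist_force"])
ctrl.job_done()
E
```

```text
t: 23.72
position: [0.374, -0.2027, 0.2393]
tcp_rot: [-0.002, 0.159, 0.987, 0.0]
wrist_force: [0.5, -0.5, -0.1]
finger_gap: 0.04
gripper_force: 0.0
A knob [(30, [334.4, 146.3], [0.6512, -0.0329])] [(22, [271.5, 206.0], [0.6523, -0.0337])]
B side [(7, [328.7, 142.9], [0.5032, -0.3392]), (29, [328.3, 170.8], [0.5034, -0.1895])] C side [(43, [304.9, 301.9], [0.5483, 0.2655]), (16, [319.7, 299.6], [0.5177, 0.2593])] [(42, [305.0, 301.8], [0.5482, 0.2654]), (13, [320.1, 300.0], [0.5169, 0.2604])]
[[529, 0, 48, 67, 2112], [603, 0, 17, 29, 259], [605, 30, 35, 37, 875], [356, 91, 29, 22, 359], [598, 133, 9, 6, 45], [595, 143, 6, 8, 32], [311, 206, 4, 6, 23], [577, 319, 63, 81, 4211]]
23.875 [ 0.37717065 -0.20551177  0.23922374] [ 0.10212921 -0.12262932 -1.17004991]
the job is handed in; nothing more can be done
```

I handed the job in at 23.9 s: by my camera measurements, posts A and B have their screws within about 0.1 rad of the flat and their levers home, post C's lever has not moved, and I saw no bystander shifted; the verdict was not shown. Along the way I sent one move downward by mistake beside A's prong and turned B's collar a few degrees more after its lever was down.

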